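# Set the code on the standards lockbox

## Robot

A 6-joint arm with a two-finger parallel gripper is mounted at the origin on the work surface. World frame = base frame: x ahead of the robot, y to its left, z up, the work surface at z = 0. Lengths are in mm, angles in rad, forces in N, time in s.
With the tool pointing down it reaches from about 275 to 750 mm from the base axis. Payload 10.2 kg.
Tool frame: the origin (TCP) lies midway between the tips of the shut fingers; the grasp point (between the pads) lies 19 mm behind it (ctrl.tcp_to_grasp is the z of the grasp point in the tool frame, in mm); z points along the fingers, y is the direction in which the jaws open and shut (so a half turn about z gives the same grasp; the last joint's range is limited). The gripper opens to 85 mm and grips with 20 to 120 N. Pads are 22 mm wide; open, the fingers measure 114 mm over their backs; the gripper's body (76 mm by 85 mm) begins 54 mm behind the grasp point. The pads swing forward as they close: fully open they stand 13 mm farther back than shut.
Start: joints at [-1.485, 0.313, 1.498, -0, 1.331, -0.223], TCP at [159.543, -500.177, 231.294] pointing down, gripper open.
Joint ranges: [-2.94, 2.94], [-0.97, 2.17], [0.19, 2.56], [-1.23, 4.37], [0.02, 3.11], [-2.88, 2.88]. Speed limits (rad/s): [2.39, 2.39, 3.01, 3.14, 3.14, 3.14].

## Interface

Orientations are given as a unit quaternion [w, x, y, z].
In Python, from rig import sensors, capture, order, ctrl gives the robot as it stands. The module is installed in compiled form; this text tells all that it offers.
- The arm moves only by the tool play_rows, never from a script. Its argument "deltas" is a list of rows, each a list of 7 numbers: the shift along the world's x, y, z in units of 40 mm (1.0 is 40 mm), then the turn, a rotation vector about the world's x, y, z in units of 6 degrees (1.0 is 6 degrees), then the opening, from -1 (shut) to 1 (fully open). A call has 1 to 8 rows; each row shifts and turns the commanded pose from where the row before left it; what a row does not reach is not made up. A row lasts 1/12 s, in which the tool goes at most 41.7 mm and 7.16 degrees, less where a joint would pass 70% of its speed; a pose out of reach is approached as far as the arm can. A call is refused whole if a number of a shift passes 1 or a number of a turn 1, either way. A call with a gripper value outside its range is refused whole. The fingers move at their own pace and stop on an object; "squeeze" is the grip in N (left out, the last holds). Time passes only in rows, so rows that do not move let the fingers close. It gives the time, the measured TCP pose, the force and the opening at its end, in the units of the state.
- sensors.sense(): the state, without advancing time (a new reading comes with each control period).
- capture(name): name is "scene" or "top" or "wrist"; returns a dict with "pixels" (420x560x3 uint8, red, green, blue), "z_map" (420x560 float32, mm along the optical axis (not along the pixel's ray), 0 where there is no reading), "fx", "fy", "cx", "cy" (pixels), "eye" and "rotation" of the camera in the world; the wrist camera has in their place "tool_from_camera" (4x4, takes a point from camera to tool coordinates, whose origin is the TCP and whose axes are the flange's). Camera axes: x right, y down, z forward; pixel columns grow to the right and rows downward; lengths in mm; the calibration is good to about 2 mm. The wrist camera is an equidistant fisheye: a pixel r from the principal point sees the ray r / f radians off the axis. A picture is of the moment at which its call begins: read the wrist's pose just before it.
- order.finish_job(): hands the job in, once; it reports no verdict.
The state is a dict: "time_s": time; "joints": joint angles; "dq": joint speeds; "tau": joint torques, N m; "eef_pos": TCP position; "ee_rot": TCP orientation; "force": force on the tool from outside, world axes, zero at the start; "wrist_torque": the same for the moment, N m; "grip_width": opening from 0.0 (shut) to 1.0 (fully open).
Only numpy, scipy, OpenCV 4.12 (cv2) and the standard library are available. Lean on these libraries where they do the work, as an engineer would, in place of code of your own. Each camera call takes 0.05 s, during which the arm holds its last target. There are 200 camera calls.

## Task

Set the code on the grey lockbox of reference standards to 2-0-3, read from the robot's side, left to right: roll the left wheel to 2 and the right wheel to 3, each by pushing its finger lugs, until the number lies flat on top in line with the index marks. The middle wheel already shows 0: leave it alone. Let go of the wheels when done.

Things in the scene. Friction and masses are not known exactly. Their poses are not given: they have to be found in the camera images.
- lockbox: Fixed grey steel box, 200 mm deep (x), 270 wide (y), lid 66 mm high. Origin: centre of underside; x from front (clasps, robot side) to hinges, y left, z up. Three wheels rise through the lid, axles along y at x 0, z 60 mm, y +70, 0, -70; index blocks beside them reach z 78, lugs z 111. Vial (40 mm high) in the lid's far left corner, tweezers along its front edge.
- wheel_left (a joint): Wheel at y +70 mm. All three are alike, 24 mm wide: five flat faces numbered 0-4 at radius 26 mm (corners 27), 72 degrees apart, a fin between each two ending in a bead (lug) of radius 5 centred 46 mm from the axle. Rad: 0 with face 0 on top, 1.257 per number; grows as the top rolls to -x (robot). To be set to 2: 2.513. Starts 0.7 to 1.25 above: roll the top away (+x).
- wheel_middle (a joint): Wheel at y 0, same wheel and sense; starts within 0.08 rad of 0, not to be turned. On each wheel, lug n (0-4) stands 0.628 + 1.257 n - joint value from straight up, towards +x; with a number exactly on top, lugs stand at +0.628 and -0.628. Wheels turn stiffly (0.07 N m, 1.5 N at a lug), stay where left, no detents.
- wheel_right (a joint): Wheel at y -70 mm, same wheel and sense. To be set to 3: 3.770 rad. Starts 0.7 to 1.25 rad below, so its top must roll towards the robot (-x). All wheels stop at -0.3 and 5.33 rad: they do not go round from 4 to 0. A shut gripper pushing a lug straight along x, its tips 31 mm above the axle, clears the numbered faces.

How it is judged:
By the outcome, as a careful person would: the job done as asked, in the order asked, and still so for the second after the job is handed in, with the robot touching nothing.
It also fails if it takes over 38 s, if anything falls off the work surface, if the arm or the gripper's body presses on something with over 40 N, if the wrist force passes 120 N, or if a joint passes its speed limit or range.

## Working session

There is one attempt and no reset: what is moved stays moved. The work goes in short steps, Python scripts to look and compute and a tool call to move; the robot and the scene stay as the last step left them, time stands still between calls to the robot, and variables do not carry over. Pictures are saved under pics/ and viewed, about 8 in all and at most 12, crops included, and the job is handed in when it is done.

Besides the shell and the picture viewer there is one more tool, called after "Call:" as name([rows], argument=value, ...), one row to a line, values as JSON. play_rows: Moves the arm, as the interface text tells. Its arguments: {"type":"object","properties":{"deltas":{"type":"array","items":{"type":"array","items":{"type":"number"}}},"squeeze":{"type":"number"}},"required":["deltas"]}

```bash
mkdir -p pics; cat > h.py <<'E'
import numpy as np, cv2
from rig import sensors, capture, order, ctrl
def cloud(c):
    z=c["z_map"]; v,u=np.indices(z.shape)
    p=np.stack([(u-c["cx"])/c["fx"]*z,(v-c["cy"])/c["fy"]*z,z],-1)
    return p@np.array(c["rotation"]).T+np.array(c["eye"])
def save(n,im): cv2.imwrite("pics/"+n,im[...,::-1])
E
python3 - <<'E'
from h import *
s=sensors.sense(); print(s["eef_pos"],s["ee_rot"],s["time_s"])
a=capture("top");b=capture("scene")
save("top.png",a["pixels"]);save("scene.png",b["pixels"])
for c in(a,b):print(c["eye"],np.round(c["rotation"],3).tolist(),c["fx"])
P=cloud(a);np.save("top.npy",P);np.save("sc.npy",cloud(b))
m=(a["z_map"]>0)&(P[...,2]>60)&(P[...,2]<72)
print(cv2.minAreaRect(P[m][:,:2].astype(np.float32)),m.sum())
E
```

```text
[ 159.51063559 -499.91413525  230.70811315] [-6.61956878e-04  9.88105198e-01  1.53778012e-01  4.63867450e-05] 0.0
[534.51642801  27.02304562 739.15817635] [-0.013, 0.717, -0.697, 0.01] 396.27244240699235
[1105.94255452  113.58221114  445.86277025] [-0.306, 0.598, 0.654, -0.347] 452.88960011536506Traceback (most recent call last):
  File "<stdin>", line 6, in <module>
  File "h.py", line 6, in cloud
    return p@np.array(c["rotation"]).T+np.array(c["eye"])
           ~^~~~~~~~~~~~~~~~~~~~~~~~~~
ValueError: matmul: Input operand 1 has a mismatch in its core dimension 0, with gufunc signature (n?,k),(k,m?)->(n?,m?) (size 4 is different from 3)
```

View pics/top.png

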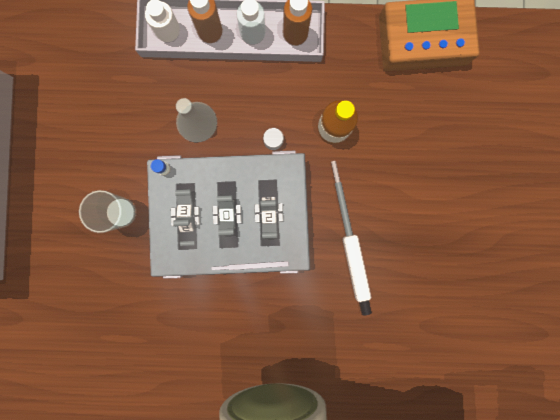

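View pics/scene.png

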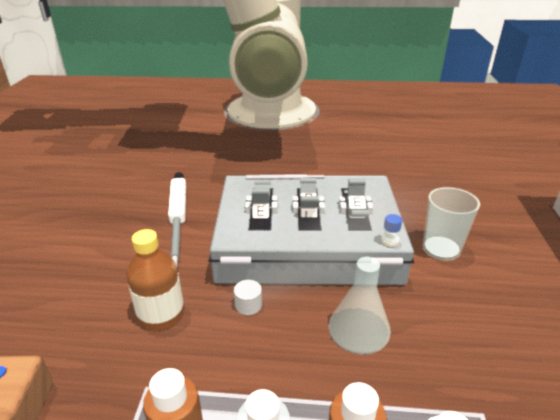

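The top view shows the lockbox at about (228,214), with wheels at u = 184 (left), 226 and 268 (right). Rotation is a quaternion, so I'll fix the helper, then fit the box pose and wheel angles from depth.

```bash
cat > h.py <<'E'
import numpy as np, cv2
from scipy.spatial.transform import Rotation as R
from scipy.optimize import minimize
from rig import sensors, capture, order, ctrl
def cloud(c):
    z=c["z_map"]; v,u=np.indices(z.shape)
    p=np.stack([(u-c["cx"])/c["fx"]*z,(v-c["cy"])/c["fy"]*z,z],-1)
    P=R.from_quat(np.roll(c["rotation"],-1)).apply(p.reshape(-1,3))+np.array(c["eye"])
    return P[z.ravel()>0]
def save(n,im): cv2.imwrite("pics/"+n,im[...,::-1])
def box(P):
    m=(P[:,2]>60)&(P[:,2]<71)&(abs(P[:,0]-530)<180)&(abs(P[:,1]-60)<200)
    Q=P[m]; im=cv2.minAreaRect(Q[:,:2].astype(np.float32)); return im,np.median(Q[:,2])
def lugs(P,c,yaw):
    """local clouds of the three wheels -> sector distance profile, outer points"""
    d=P-np.array([c[0],c[1],0]); C,S=np.cos(yaw),np.sin(yaw)
    return np.stack([C*d[:,0]+S*d[:,1],-S*d[:,0]+C*d[:,1],P[:,2]],1)
def prof(a,r):
    # a: angle from up towards +x; outline for joint value q=a0: 
    pass
def outline_dist(pts,q):
    x,z=pts[:,0],pts[:,1]; best=np.full(len(x),1e9)
    for n in range(5):
        t=.628+1.2566*n-q; ux,uz=np.sin(t),np.cos(t)
        best=np.minimum(best,abs(np.hypot(x-46*ux,z-46*uz)-5))
        f=t-.6283; s=x*np.sin(f)+z*np.cos(f); w=x*np.cos(f)-z*np.sin(f)
        best=np.minimum(best,np.hypot(s-26,np.maximum(abs(w)-8,0)))
        s=x*ux+z*uz; w=x*uz-z*ux
        best=np.minimum(best,np.hypot(np.maximum(abs(w)-2,0),np.maximum(np.maximum(26-s,s-42),0)))
    return best
def fitwheel(L,y,rng):
    m=(abs(L[:,1]-y)<11)&(L[:,2]>75)&(np.hypot(L[:,0],L[:,2]-60)<58)
    p=L[m][:,[0,2]]-[0,60]
    best=None
    for dx in np.arange(-6,6.1,1):
      for dz in (-3,-1.5,0,1.5,3):
        for q in np.arange(*rng,.02):
            c=np.minimum(outline_dist(p-[dx,dz],q),5).mean()
            if best is None or c<best[0]: best=(c,q,dx,dz,len(p))
    return np.round(best,3)
E
python3 - <<'E'
from h import *
a=capture("top");b=capture("scene");A=cloud(a);B=cloud(b);np.save("A.npy",A);np.save("B.npy",B)
for P in(A,B):
    r,z=box(P);print(r,z)
r,z=box(A)
yaw=np.deg2rad((r[2]+45)%90-45)
for P in (A,B):
    L=lugs(P,r[0],yaw)
    for y,rng in((70,(3.1,3.9)),(0,(-.2,.2)),(-70,(2.4,3.2))): print(y,fitwheel(L,y,rng))
im=a["pixels"][140:290,130:330]
save("crop.png",cv2.resize(im,None,fx=4,fy=4,interpolation=cv2.INTER_CUBIC))
E
```

```text
((570.1934814453125, 73.46621704101562), (350.65093994140625, 278.7249755859375), 89.88821411132812) 67.17541726168781
((578.33740234375, 94.45751190185547), (268.2944030761719, 302.27337646484375), 4.034635066986084) 66.08640362942953
70 [ nan  3.1 -6.  -3.   0. ]
0 [ nan -0.2 -6.  -3.   0. ]
-70 [ nan  2.4 -6.  -3.   0. ]
70 [ nan  3.1 -6.  -3.   0. ]
0 [ 1.884  0.1    6.    -3.     1.   ]
-70 [ nan  2.4 -6.  -3.   0. ]h.py:38: RuntimeWarning: Mean of empty slice.
  c=np.minimum(outline_dist(p-[dx,dz],q),5).mean()
  ret = ret.dtype.type(ret / rcount)
```

View pics/crop.png

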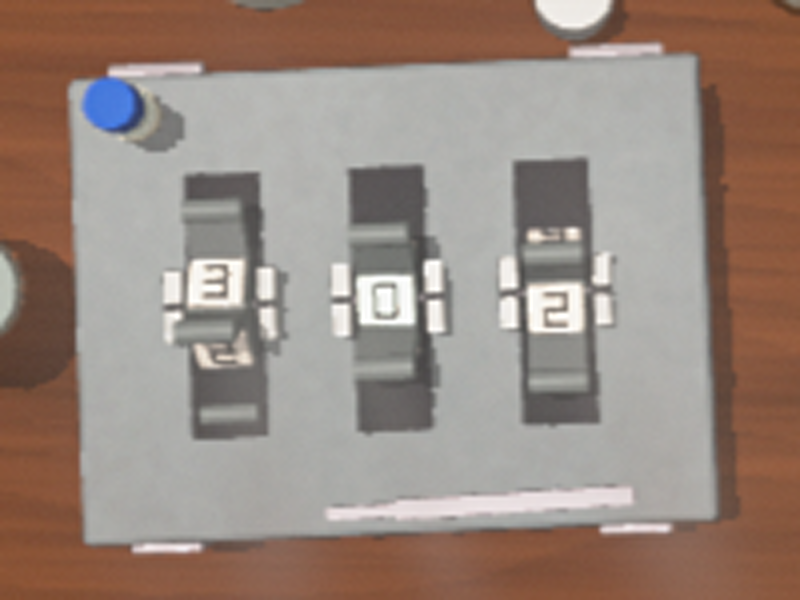

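The crop shows the left wheel with 3 near the top and lugs at v = 210, 330 and 412. The middle wheel shows 0, and the right shows 2 with lugs at v = 255 and 382. Other objects polluted the box fit, so I'll restrict it to the box's connected region.

```bash
cat > m.py <<'E'
from h import *
def boxfit(P):
    m=(P[:,2]>62)&(P[:,2]<70)&(P[:,0]>380)&(P[:,0]<680)&(P[:,1]>-120)&(P[:,1]<280)
    ij=((P[m][:,:2]-[380,-120])/3).astype(int); g=np.zeros((101,135),np.uint8); g[ij[:,0],ij[:,1]]=1
    g=cv2.morphologyEx(g,cv2.MORPH_CLOSE,np.ones((3,3)))
    g=cv2.morphologyEx(g,cv2.MORPH_OPEN,np.ones((5,5)))
    n,l,st,_=cv2.connectedComponentsWithStats(g); k=1+np.argmax(st[1:,4])
    Q=P[m][l[ij[:,0],ij[:,1]]==k]
    r=cv2.minAreaRect(Q[:,:2].astype(np.float32)); return r,np.median(Q[:,2]),np.deg2rad((r[2]+45)%90-45)
E
python3 - <<'E'
from m import *
A=np.load("A.npy");B=np.load("B.npy")
print(boxfit(B)); r,z,yaw=boxfit(A); print(r,z,yaw)
for P in (A,B):
    L=lugs(P,r[0],yaw)
    h=L[(L[:,2]>75.5)&(L[:,2]<80)&(abs(L[:,0])<30)&(abs(L[:,1])<100)]
    print("idx",len(h))
    for y,rng in((70,(3.1,3.9)),(0,(-.2,.2)),(-70,(2.4,3.2))): print(y,fitwheel(L,y,rng))
E
```

```text
(((544.8233642578125, 108.72740173339844), (199.74765014648438, 269.10760498046875), 4.042790412902832), np.float64(66.09094969024281), np.float64(0.07056000367321547))
((539.6490478515625, 108.7208023071289), (203.46957397460938, 270.15924072265625), 4.068159103393555) 67.16277702095903 0.07100277084919795
idx 473
70 [  1.136   3.4     2.      1.5   532.   ]
0 [1.183e+00 4.000e-02 2.000e+00 1.500e+00 5.340e+02]
-70 [  1.115   2.82    2.      1.5   511.   ]
idx 548
70 [  1.033   3.36    4.      0.    581.   ]
0 [  0.976  -0.      3.      0.    508.   ]
-70 [  1.018   2.8     3.      0.    466.   ]
```

Both cameras agree. The box centre is about (542, 109), yaw 0.071, and the wheels read: left ≈3.38, middle ≈0.02, right ≈2.81. First I'll go above the spot behind the left wheel's lug 2.

Call:
play_rows([
  [0.43, 0.85, 0, 0, 0, -0.114, -1],
  [0.43, 0.85, 0, 0, 0, -0.114, -1],
  [0.43, 0.85, 0, 0, 0, -0.114, -1],
  [0.43, 0.85, 0, 0, 0, -0.114, -1],
  [0.43, 0.85, 0, 0, 0, -0.114, -1],
  [0.43, 0.85, 0, 0, 0, -0.114, -1],
  [0.43, 0.85, 0, 0, 0, -0.114, -1],
  [0.43, 0.85, 0, 0, 0, -0.114, -1],
])

```text
time_s: 0.87
eef_pos: [297.4, -226.4, 231.3]
ee_rot: [0.0, 0.994, 0.106, 0.0]
force: [0.3, 0.1, -0.4]
grip_width: -0.0
```

Call:
play_rows([
  [0.43, 0.85, 0, 0, 0, -0.114, -1],
  [0.43, 0.85, 0, 0, 0, -0.114, -1],
  [0.43, 0.85, 0, 0, 0, -0.114, -1],
  [0.43, 0.85, 0, 0, 0, -0.114, -1],
  [0.43, 0.85, 0, 0, 0, -0.114, -1],
  [0.43, 0.85, 0, 0, 0, -0.114, -1],
  [0.43, 0.85, 0, 0, 0, -0.114, -1],
  [0.43, 0.85, 0, 0, 0, -0.114, -1],
])

```text
time_s: 1.53
eef_pos: [435.1, 45.9, 231.3]
ee_rot: [0.0, 0.998, 0.059, 0.0]
force: [0.6, -1.0, 0.9]
grip_width: 0.001
```

Call:
play_rows([
  [0.4, 0.85, 0, 0, 0, -0.114, -1],
  [0.4, 0.85, 0, 0, 0, -0.114, -1],
  [0.4, 0.85, 0, 0, 0, -0.114, -1],
  [0.4, 0.75, 0, 0, 0, -0.114, -1],
  [0, 0, 0, 0, 0, 0, -1],
  [0, 0, 0, 0, 0, 0, -1],
])

```text
time_s: 2.03
eef_pos: [498.7, 176.8, 230.6]
ee_rot: [0.0, 0.999, 0.036, -0.001]
force: [-0.3, -0.3, 0.3]
grip_width: 0.002
```

Call:
play_rows([
  [0, 0, -0.8, 0, 0, 0, -1],
  [0, 0, -0.8, 0, 0, 0, -1],
  [0, 0, -0.8, 0, 0, 0, -1],
  [0, 0, -0.6, 0, 0, 0, -1],
  [0, 0, -0.35, 0, 0, 0, -1],
  [0, 0, -0.15, 0, 0, 0, -1],
  [0, 0, 0, 0, 0, 0, -1],
])

```text
time_s: 2.62
eef_pos: [498.1, 174.9, 90.6]
ee_rot: [0.0, 0.999, 0.035, -0.001]
force: [0.3, 1.0, 0.8]
grip_width: -0.002
```

```bash
python3 - <<'E'
from h import *
print(sensors.sense()["eef_pos"],sensors.sense()["force"])
w=capture("wrist");s=capture("scene")
save("j.png",np.hstack([cv2.resize(w["pixels"],(400,300)),cv2.resize(s["pixels"][130:310,180:420],(400,300))]))
E
```

```text
[498.1079354  174.89874013  90.58979216] [0.34786999 0.9680767  0.80994646]
```

View pics/j.png

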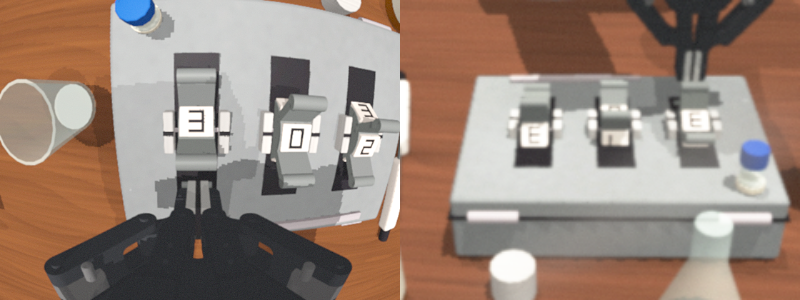

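The wrist view shows the shut fingers in line with the left wheel, just on the robot side of its near lug. Now I'll push most of the way along the box's x.

Call:
play_rows([
  [0.15, 0.011, 0, 0, 0, 0, -1],
  [0.15, 0.011, 0, 0, 0, 0, -1],
  [0.15, 0.011, 0, 0, 0, 0, -1],
  [0.15, 0.011, 0, 0, 0, 0, -1],
  [0.15, 0.011, 0, 0, 0, 0, -1],
  [0.15, 0.011, 0, 0, 0, 0, -1],
  [0.15, 0.011, 0, 0, 0, 0, -1],
  [0, 0, 0, 0, 0, 0, -1],
])

```text
time_s: 3.38
eef_pos: [541.8, 178.9, 91.1]
ee_rot: [-0.0, 0.999, 0.035, 0.0]
force: [-0.3, -0.6, -0.0]
grip_width: -0.001
```

```bash
cat > q.py <<'E'
from m import *
import sys
def measure(tag=None):
    out=[]
    for n,c0 in(("top",(539.6,108.7)),("scene",(539.6,108.7))):
        c=capture(n);P=cloud(c)
        if tag: save(f"{tag}_{n}.png",cv2.resize(c["pixels"][140:290,130:330] if n=="top" else c["pixels"][150:290,200:420],None,fx=3,fy=3,interpolation=cv2.INTER_CUBIC))
        L=lugs(P,c0,.071)
        for y,rng in((70,(2.2,3.6)),(0,(-.2,.2)),(-70,(2.6,4.0))): print(n,y,fitwheel(L,y,rng))
E
python3 -c "
from q import *
print(sensors.sense()['eef_pos'],sensors.sense()['force']);measure()"
```

```text
[541.80000542 178.91374588  91.09060549] [-0.25925402 -0.56338835 -0.00927596]
top 70 [ nan  2.2 -6.  -3.   0. ]
top 0 [1.174e+00 4.000e-02 2.000e+00 1.500e+00 5.310e+02]
top -70 [  1.121   2.82    2.      1.5   513.   ]
scene 70 [  2.269   2.64    5.     -1.5   437.   ]
scene 0 [9.91e-01 2.00e-02 4.00e+00 0.00e+00 5.09e+02]
scene -70 [  0.987   2.8     3.      0.    466.   ]h.py:38: RuntimeWarning: Mean of empty slice.
  c=np.minimum(outline_dist(p-[dx,dz],q),5).mean()
  ret = ret.dtype.type(ret / rcount)
```

Call:
play_rows([
  [-0.1, -0.007, 0, 0, 0, 0, -1],
  [-0.05, -0.004, 0, 0, 0, 0, -1],
  [0, 0, 0.5, 0, 0, 0, -1],
  [0, 0, 0.7, 0, 0, 0, -1],
  [-0.8, -0.1, 0.7, 0, 0, 0, -1],
  [-1, -0.1, 0.1, 0, 0, 0, -1],
  [-1, -0.1, 0, 0, 0, 0, -1],
  [0, 0, 0, 0, 0, 0, -1],
])

```text
time_s: 4.15
eef_pos: [416.2, 166.4, 169.7]
ee_rot: [0.0, 0.999, 0.036, -0.003]
force: [0.7, -0.4, 0.7]
grip_width: 0.001
```

```bash
python3 -c "
from q import *
print(sensors.sense()['eef_pos'],sensors.sense()['force']);measure('a')"
```

```text
[416.19797079 166.36550356 169.65655514] [ 0.73416263 -0.41451938  0.67272336]
top 70 [  1.155   2.62    2.      1.5   532.   ]
top 0 [1.209e+00 4.000e-02 2.000e+00 1.500e+00 5.310e+02]
top -70 [  1.13   2.82   2.     1.5  514.  ]
scene 70 [  0.981   2.58    4.      0.    520.   ]
scene 0 [9.81e-01 2.00e-02 4.00e+00 0.00e+00 5.09e+02]
scene -70 [  1.025   2.8     3.      0.    465.   ]
```

View pics/a_top.png

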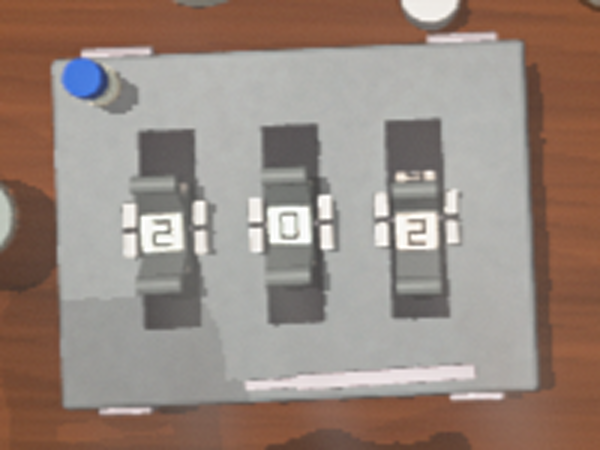

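Call:
play_rows([
  [0, 0, 0, 0, 0, 0, -1],
  [0, 0, 0, 0, 0, 0, -1],
  [0, 0, 0, 0, 0, 0, -1],
])

```text
time_s: 4.5
eef_pos: [424.4, 166.6, 170.6]
ee_rot: [-0.0, 0.999, 0.035, 0.0]
force: [0.1, -0.1, -0.2]
grip_width: 0.008
```

The top view shows 2 a little short of the marks on the left wheel (≈2.60, target 2.51), with the other wheels unchanged. I'll re-enter and push about 3 mm further, slowly.

Call:
play_rows([
  [0.6, 0.06, 0, 0, 0, 0, -1],
  [0.8, 0.09, 0, 0, 0, 0, -1],
  [0.7, 0.08, 0, 0, 0, 0, -1],
  [0.4, 0.04, 0, 0, 0, 0, -1],
  [0.2, 0.02, 0, 0, 0, 0, -1],
  [0.05, 0, 0, 0, 0, 0, -1],
  [0, 0, 0, 0, 0, 0, -1],
  [0, 0, 0, 0, 0, 0, -1],
])

```text
time_s: 5.17
eef_pos: [532.8, 178.2, 170.5]
ee_rot: [0.0, 0.999, 0.035, -0.0]
force: [-0.0, -0.2, 0.4]
grip_width: -0.001
```

Call:
play_rows([
  [0, 0, -0.3, 0, 0, 0, -1],
  [0, 0, -0.5, 0, 0, 0, -1],
  [0, 0, -0.5, 0, 0, 0, -1],
  [0, 0, -0.4, 0, 0, 0, -1],
  [0, 0, -0.2, 0, 0, 0, -1],
  [0, 0, -0.09, 0, 0, 0, -1],
  [0, 0, 0, 0, 0, 0, -1],
  [0, 0, 0, 0, 0, 0, -1],
])

```text
time_s: 5.83
eef_pos: [533.8, 178.3, 92.0]
ee_rot: [-0.0, 0.999, 0.035, 0.001]
force: [0.3, 0.3, -0.5]
grip_width: -0.005
```

Call:
play_rows([
  [0.06, 0.004, 0, 0, 0, 0, -1],
  [0.06, 0.004, 0, 0, 0, 0, -1],
  [0.06, 0.004, 0, 0, 0, 0, -1],
  [0.05, 0.004, 0, 0, 0, 0, -1],
  [0.04, 0.003, 0, 0, 0, 0, -1],
  [0.02, 0, 0, 0, 0, 0, -1],
  [0, 0, 0, 0, 0, 0, -1],
  [0, 0, 0, 0, 0, 0, -1],
])

```text
time_s: 6.5
eef_pos: [545.1, 178.9, 90.9]
ee_rot: [0.0, 0.999, 0.035, -0.0]
force: [-1.0, -0.4, -0.0]
grip_width: -0.001
```

Call:
play_rows([
  [-0.08, -0.006, 0, 0, 0, 0, -1],
  [-0.06, -0.004, 0, 0, 0, 0, -1],
  [0, 0, 0.5, 0, 0, 0, -1],
  [0, 0, 0.7, 0, 0, 0, -1],
  [-0.6, -0.06, 0.7, 0, 0, 0, -1],
  [-0.9, -0.1, 0.1, 0, 0, 0, -1],
  [-0.9, -0.1, 0, 0, 0, 0, -1],
  [-0.4, 0, 0, 0, 0, 0, -1],
])

```text
time_s: 7.17
eef_pos: [424.2, 167.9, 171.4]
ee_rot: [0.0, 0.999, 0.035, -0.0]
force: [0.1, 0.5, 0.0]
grip_width: 0.002
```

```bash
python3 -c "
from q import *
print(sensors.sense()['eef_pos'],sensors.sense()['force']);measure('b')"
```

```text
[424.20882716 167.87181346 171.37214786] [0.10019408 0.47943675 0.02774177]
top 70 [  1.156   2.54    2.      1.5   530.   ]
top 0 [1.14e+00 4.00e-02 2.00e+00 1.50e+00 5.35e+02]
top -70 [  1.126   2.82    2.      1.5   511.   ]
scene 70 [  1.015   2.52    4.      0.    525.   ]
scene 0 [9.97e-01 2.00e-02 4.00e+00 0.00e+00 5.09e+02]
scene -70 [  1.016   2.78    3.      0.    462.   ]
```

The left wheel now reads about 2.53, which is within measurement error of the target. Next is the far side of the right wheel.

Call:
play_rows([
  [0.3, -0.23, 0, 0, 0, 0, -1],
  [0.7, -0.53, 0, 0, 0, 0, -1],
  [0.75, -0.57, 0, 0, 0, 0, -1],
  [0.75, -0.57, 0, 0, 0, 0, -1],
  [0.7, -0.54, 0, 0, 0, 0, -1],
  [0.5, -0.39, 0, 0, 0, 0, -1],
  [0.3, -0.23, 0, 0, 0, 0, -1],
  [0.12, -0.09, 0, 0, 0, 0, -1],
])

```text
time_s: 7.93
eef_pos: [594.7, 39.5, 170.1]
ee_rot: [0.0, 0.999, 0.034, 0.0]
force: [-0.2, 0.3, -0.0]
grip_width: 0.0
```

Call:
play_rows([
  [0, 0, 0, 0, 0, 0, -1],
  [0, 0, 0, 0, 0, 0, -1],
  [0, 0, -0.3, 0, 0, 0, -1],
  [0, 0, -0.5, 0, 0, 0, -1],
])

```text
time_s: 8.27
eef_pos: [592.9, 42.8, 140.7]
ee_rot: [0.0, 0.999, 0.036, 0.002]
force: [0.7, -0.2, 0.1]
grip_width: 0.001
```

Call:
play_rows([
  [0, 0, -0.5, 0, 0, 0, -1],
  [0, 0, -0.4, 0, 0, 0, -1],
  [0, 0, -0.2, 0, 0, 0, -1],
  [0, 0, -0.1, 0, 0, 0, -1],
  [0, 0, 0, 0, 0, 0, -1],
  [0, 0, 0, 0, 0, 0, -1],
])

```text
time_s: 8.77
eef_pos: [592.7, 42.3, 92.0]
ee_rot: [0.0, 0.999, 0.035, 0.001]
force: [-0.1, -0.5, 0.1]
grip_width: 0.003
```

Call:
play_rows([
  [-0.12, -0.008, 0, 0, 0, 0, -1],
  [-0.12, -0.008, 0, 0, 0, 0, -1],
  [-0.12, -0.008, 0, 0, 0, 0, -1],
  [-0.12, -0.008, 0, 0, 0, 0, -1],
  [-0.12, -0.008, 0, 0, 0, 0, -1],
  [-0.12, -0.008, 0, 0, 0, 0, -1],
  [-0.12, -0.008, 0, 0, 0, 0, -1],
  [-0.12, -0.008, 0, 0, 0, 0, -1],
])

```text
time_s: 9.43
eef_pos: [553.5, 39.5, 91.1]
ee_rot: [0.0, 0.999, 0.035, 0.0]
force: [3.7, -0.2, -0.3]
grip_width: -0.001
```

Call:
play_rows([
  [-0.1, -0.008, 0, 0, 0, 0, -1],
  [-0.08, -0.008, 0, 0, 0, 0, -1],
  [-0.05, -0.004, 0, 0, 0, 0, -1],
  [-0.03, 0, 0, 0, 0, 0, -1],
  [0, 0, 0, 0, 0, 0, -1],
  [0, 0, 0, 0, 0, 0, -1],
])

```text
time_s: 9.93
eef_pos: [543.3, 38.8, 90.9]
ee_rot: [-0.0, 0.999, 0.035, -0.0]
force: [0.3, -0.8, -0.2]
grip_width: -0.0
```

Call:
play_rows([
  [0.08, 0.006, 0, 0, 0, 0, -1],
  [0.06, 0.004, 0, 0, 0, 0, -1],
  [0, 0, 0.5, 0, 0, 0, -1],
  [0, 0, 0.8, 0, 0, 0, -1],
  [0, 0, 0.8, 0, 0, 0, -1],
  [0, -0.9, 0.2, 0, 0, 0, -1],
  [0, -1, 0, 0, 0, 0, -1],
  [0, -1, 0, 0, 0, 0, -1],
])

```text
time_s: 10.6
eef_pos: [549.4, -77.8, 183.9]
ee_rot: [0.0, 0.999, 0.036, 0.001]
force: [0.9, -0.0, -0.4]
grip_width: 0.001
```

```bash
python3 -c "
from q import *
print(sensors.sense()['eef_pos'],sensors.sense()['force']);measure('c')"
```

```text
[549.36856678 -77.83379155 183.94736359] [ 0.85695163 -0.03689994 -0.35306314]
top 70 [  1.149   2.54    2.      1.5   522.   ]
top 0 [1.172e+00 4.000e-02 2.000e+00 1.500e+00 5.290e+02]
top -70 [  1.183   3.62    1.      1.5   523.   ]
scene 70 [  1.013   2.52    4.      0.    524.   ]
scene 0 [1.004e+00 2.000e-02 4.000e+00 0.000e+00 5.100e+02]
scene -70 [  0.84   3.62   4.     0.   506.  ]
```

View pics/c_top.png

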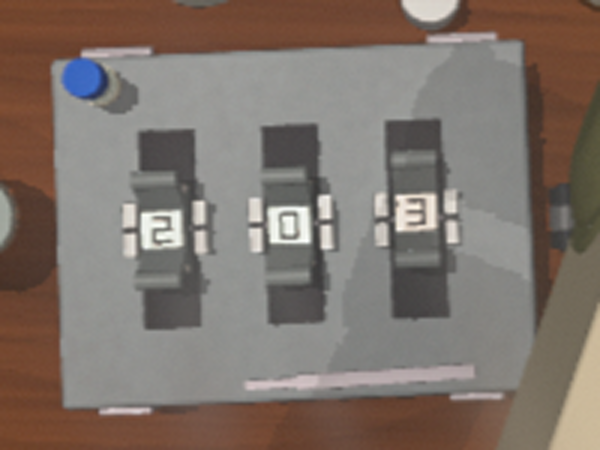

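The right wheel now shows 3, slightly short at ≈3.62. It needs about 6 mm more, to TCP x ≈ 537.3.

Call:
play_rows([
  [0, 0.4, 0, 0, 0, 0, -1],
  [0, 0.8, 0, 0, 0, 0, -1],
  [0, 0.8, 0, 0, 0, 0, -1],
  [0, 0.5, 0, 0, 0, 0, -1],
  [0, 0.3, 0, 0, 0, 0, -1],
  [0, 0.09, 0, 0, 0, 0, -1],
  [0, 0, 0, 0, 0, 0, -1],
  [0, 0, 0, 0, 0, 0, -1],
])

```text
time_s: 11.37
eef_pos: [549.2, 38.0, 182.9]
ee_rot: [0.0, 0.999, 0.035, -0.0]
force: [1.2, -0.4, 0.5]
grip_width: 0.0
```

Call:
play_rows([
  [0, 0, -0.3, 0, 0, 0, -1],
  [0, 0, -0.6, 0, 0, 0, -1],
  [0, 0, -0.6, 0, 0, 0, -1],
  [0, 0, -0.4, 0, 0, 0, -1],
  [0, 0, -0.3, 0, 0, 0, -1],
  [0, 0, -0.1, 0, 0, 0, -1],
  [0, 0, 0, 0, 0, 0, -1],
  [0, 0, 0, 0, 0, 0, -1],
])

```text
time_s: 12.03
eef_pos: [549.5, 38.1, 91.6]
ee_rot: [0.0, 0.999, 0.035, 0.0]
force: [0.8, 0.5, -0.4]
grip_width: 0.004
```

Call:
play_rows([
  [-0.06, -0.004, 0, 0, 0, 0, -1],
  [-0.06, -0.004, 0, 0, 0, 0, -1],
  [-0.06, -0.004, 0, 0, 0, 0, -1],
  [-0.06, -0.004, 0, 0, 0, 0, -1],
  [-0.04, -0.003, 0, 0, 0, 0, -1],
  [-0.02, 0, 0, 0, 0, 0, -1],
  [0, 0, 0, 0, 0, 0, -1],
  [0, 0, 0, 0, 0, 0, -1],
])

```text
time_s: 12.7
eef_pos: [537.1, 38.0, 91.2]
ee_rot: [0.0, 0.999, 0.035, 0.0]
force: [-0.1, -1.2, 1.9]
grip_width: -0.003
```

Call:
play_rows([
  [0.08, 0.006, 0, 0, 0, 0, -1],
  [0.06, 0.004, 0, 0, 0, 0, -1],
  [0, 0, 0.5, 0, 0, 0, -1],
  [0, 0, 0.8, 0, 0, 0, -1],
  [0, 0, 0.8, 0, 0, 0, -1],
  [0, -0.9, 0.2, 0, 0, 0, -1],
  [0, -1, 0, 0, 0, 0, -1],
  [0, -1, 0, 0, 0, 0, -1],
])

```text
time_s: 13.37
eef_pos: [542.9, -78.6, 183.8]
ee_rot: [0.0, 0.999, 0.036, 0.001]
force: [0.6, 0.2, 0.4]
grip_width: 0.002
```

```bash
python3 -c "
from q import *
print(sensors.sense()['eef_pos'],sensors.sense()['force']);measure('d')"
```

```text
[542.86429018 -78.58905454 183.80498138] [0.55905639 0.1653679  0.35382511]
top 70 [  1.15   2.54   2.     1.5  537.  ]
top 0 [1.204e+00 4.000e-02 2.000e+00 1.500e+00 5.330e+02]
top -70 [  1.202   3.78    2.      1.5   530.   ]
scene 70 [  1.006   2.52    4.      0.    529.   ]
scene 0 [  0.95  -0.     3.     0.   514.  ]
scene -70 [  0.986   3.76    4.      0.    496.   ]
```

View pics/d_top.png

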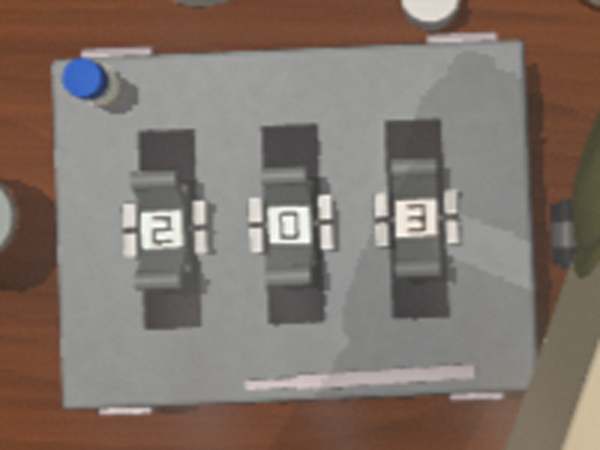

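The top view shows 2-0-3 in line with the index marks, and the arm is clear to the right at z 184. I'll let the arm settle, then hand the job in.

Call:
play_rows([
  [0, 0, 0, 0, 0, 0, -1],
  [0, 0, 0, 0, 0, 0, -1],
  [0, 0, 0, 0, 0, 0, -1],
  [0, 0, 0, 0, 0, 0, -1],
])

```text
time_s: 13.8
eef_pos: [542.8, -76.5, 183.0]
ee_rot: [-0.0, 0.999, 0.036, -0.0]
force: [0.1, -0.3, -0.1]
grip_width: -0.002
```

```bash
python3 -c "
from h import *
print(order.finish_job())"
```

```text
the job is handed in; nothing more can be done
None
```

The lockbox now shows 2-0-3. I set the left wheel first, then the right, each with a main push on a lug and a short, slow push to finish. I handed the job in at about 13.8 s, and no verdict was reported.

| Wheel | Last measured, top / scene camera (rad) | Target (rad) |
|---|---|---|
| Left | 2.54 / 2.52 | 2.513 |
| Middle | 0.04 / 0.00 | not to be turned |
| Right | 3.78 / 3.76 | 3.770 |

- **Accuracy:** The two cameras differ by 0.02–0.04 rad, about the limit of the measurement. The left wheel may sit about 0.02 rad above its target.
- **Middle wheel:** Its reading has not changed since the start beyond that scatter.
- **Arm and forces:** The arm ended clear of the box, with the gripper shut and its tip at z 183 mm. No wrist force reading went above about 4 N.
- **Failed checks:** The first box fit was thrown off by nearby objects, so I redid it. One top-camera reading of the left wheel was blocked by the arm, and I repeated it once the arm was clear.

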